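# Fit the taper arbor to the mixer drive

## Robot

A 6-joint arm with a two-finger parallel gripper is mounted at the origin on a cart in front of the work surface, level with it; the furniture and walls round the work are solid. World frame = base frame: x ahead of the robot, y to its left, z up, the work surface at z = 0. Lengths are in m, angles in rad, forces in N, time in s.
With the tool pointing down it reaches from about 0.25 to 0.775 m from the base axis. Payload 4 kg.
Tool frame: the origin (TCP) lies midway between the tips of the shut fingers; the grasp point (between the pads) lies 19 mm behind it (robot.tcp_to_grasp is the distance from the TCP to the grasp point, in m); z points along the fingers, x is the direction in which the jaws open and shut, and the axes are right-handed (so a half turn about z gives the same grasp; the last joint's range is limited). The gripper opens to 94 mm and grips with 3 to 60 N. Pads are 16 mm wide; open, the fingers measure 119 mm over their backs; the gripper's body (75 mm by 177 mm) begins 78 mm behind the grasp point.
Start: joints at [1.206, 0.087, 1.371, -0, 1.684, -0.103], TCP at [0.142, 0.531, 0.166] pointing down, gripper open.
Joint ranges: [-3.1, 3.1], [-0.76, 2.03], [0.27, 2.55], [-1.08, 4.22], [0.17, 2.65], [-2.57, 2.57]. Speed limits (rad/s): [2.79, 2.79, 3.14, 3.14, 3.14, 3.14].

## Interface

Orientations are given as [roll, pitch, yaw] about the fixed x, y, z axes, in that order (R = Rz(yaw) Ry(pitch) Rx(roll)).
In Python, from bench import get_obs, vision, robot gives the robot as it stands.
- The arm moves only by the tool servo_tool, never from a script. Its argument "targets" is text: rows parted by semicolons, each of 7 numbers parted by spaces: the opening, from 0 (shut) to 1 (fully open), then the shift along the tool's x, y, z as a fraction of full scale, then the turn, a rotation vector about the tool's x, y, z as a fraction of full scale. A call has 1 to 12 rows; each row is the pose to reach, as a shift and turn from the pose commanded when the call began, along the tool's axes at that moment, turning the shorter way round; what a row does not reach only later rows make up. Full scale, the value 1, is 0.25 m for a shift and pi rad for a turn. A row lasts 1/12 s, in which the tool goes at most 41.7 mm and 7.16 degrees, less where a joint would pass 70% of its speed; a pose out of reach is approached as far as the arm can. A call with a number of a shift or a turn outside -1 to 1 is refused whole. A call with a gripper value outside its range is refused whole. The fingers move at their own pace and stop on an object; the grip force is fixed at half the most. Time passes only in rows, so rows that repeat a pose let the fingers close. It gives the time, the measured TCP pose, the force and the opening at its end, in the units of the state.
- get_obs(): the state, without advancing time (a new reading comes with each control period).
- vision.snapshot(name): name is "side" or "top"; returns a dict with "image" (384x512x3 uint8, red, green, blue), "mtx" (3x3 intrinsics, pixels), "world_from_camera" (4x4, takes a point from camera to world coordinates). Camera axes: x right, y down, z forward; pixel columns grow to the right and rows downward; lengths in m; the calibration is good to about 2 mm. A picture is of the moment at which its call begins. There is no depth.
- robot.close_job(): hands the job in, once; it reports no verdict.
The state is a dict: "time": time; "joint_positions": joint angles; "qvel": joint speeds; "joint_torque": joint torques, N m; "tool_pos": TCP position; "ee_rot": TCP orientation; "wrist_force": force on the tool from outside, world axes, zero at the start; "wrist_torque": the same for the moment, N m; "width": finger opening in m.
Only numpy, scipy, OpenCV 4.12 (cv2) and the standard library are available. Lean on these libraries where they do the work, as an engineer would, in place of code of your own. Each camera call takes 0.05 s, during which the arm holds its last target.

## Task

Take the steel arbor with the tapered shank out of its stand, leaving the straight-shanked one where it is, and set it upright, shank down, in the taper socket on top of the mixer drive. Let go of it while it is still loose and stands proud of the nose, then tap it down from above until it locks, with its flange home on the nose, and leave it there.

Things in the scene. Friction and masses are not known exactly. Their poses are not given: they have to be found in the camera images.
- taper_arbor: steel arbor to fit, 150 g, z up. Round head 28 dia x 46 tall; flange 58 dia x 6; shank 52 long, 34 dia for its upper 8 mm, then tapering to 16 at the foot. Origin: axis, flange underside (head top 52 above, foot 52 below). Starts upright in one of 2 holes (36 wide, 110 apart) of an aluminium stand on the left, flange on its 90 mm wide, 8 mm plate, top at z = 70 mm; lifts straight out
- straight_arbor: the other arbor in the same stand, not to be used: same 58 mm flange, same 28 mm wide head but only 24 mm tall, and a straight shank 34 mm wide and 40 mm long, which does not fit the socket. Origin on its axis at the flange's underside, z up. Which of the two holes it stands in varies
- socket (a point): centre of the socket's mouth, level with the top (95 mm over the worktop) of the dark nose ring (68 mm outside, 45 inside, 25 tall) on the white mixer drive (150 x 130, 70 tall), on the right; z up. In the ring a steel taper sleeve, 35 mm wide at the mouth, 17 at its floor 44 mm down. An arbor set in loosely stands on that floor, flange 8 mm above the nose; home, the flange lies on the nose
- taper_sleeve (a joint): how far the taper sleeve is driven down into the nose, m: 0 at the start, 0.008 when the arbor's flange meets the nose. Held by friction: it carries the arbor's weight unmoved, gives way to a push of about 12 N on the arbor's head (a little more if fast), and stays where it was driven
Mind the look-alikes: they are no part of the job. What is shaped like the taper_arbor but pink is not meant.

How it is judged:
By the outcome, as a careful person would: the job done as asked, in the order asked, and still so for the second after the job is handed in, with the robot touching nothing.
It also fails if it takes over 45 s, if anything falls off the work surface, if the arm or the gripper's body presses on something with over 40 N, if the wrist force passes 120 N, or if a joint passes its speed limit or range.

## Working session

There is one attempt and no reset: what is moved stays moved. The work goes in short steps, Python scripts to look and compute and a tool call to move; the robot and the scene stay as the last step left them, time stands still between calls to the robot, and variables do not carry over. Pictures are saved under pics/ and viewed, and the job is handed in when it is done.

Besides the shell and the picture viewer there is one more tool, called after "Emit:" by a JSON object that holds its "name" and its "arguments", one argument or row to a line. servo_tool: Moves the arm, as the interface text tells. Its arguments: {"type":"object","properties":{"targets":{"type":"string"}},"required":["targets"]}

```bash
ls; mkdir -p pics
python3 - <<'E'
from bench import get_obs, vision, robot
import cv2,numpy as np
np.set_printoptions(precision=4,suppress=True)
o=get_obs();print(o)
for n in("side","top"):
    s=vision.snapshot(n);cv2.imwrite(f"pics/{n}0.png",s["image"][:,:,::-1]);print(s["mtx"],s["world_from_camera"])
    np.savez(f"{n}0.npz",**s)
E
```

```text
pics
{'time': 0.0, 'joint_positions': array([ 1.2059,  0.0879,  1.3722,  0.    ,  1.6836, -0.1031]), 'qvel': array([ 0.0001, -0.0007,  0.0023, -0.0013,  0.0014, -0.0001]), 'joint_torque': array([ -0.0003, -34.0166, -30.2434,   0.0717,   0.0329,  -0.0002]), 'tool_pos': array([0.1421, 0.5307, 0.1646]), 'ee_rot': array([-3.1414,  0.0021,  1.309 ]), 'wrist_force': array([-0.06  , -0.9276,  0.0109]), 'wrist_torque': array([-0.0158,  0.0107,  0.0528]), 'width': 0.09404696319263509}
[[407.0391   0.     257.7632]
 [  0.     407.0391 185.085 ]
 [  0.       0.       1.    ]] [[-0.9977  0.0397 -0.0555  0.5398]
 [ 0.0682  0.587  -0.8067  0.8665]
 [ 0.0006 -0.8086 -0.5883  0.702 ]
 [ 0.      0.      0.      1.    ]]
[[469.5521   0.     258.784 ]
 [  0.     469.5521 189.5609]
 [  0.       0.       1.    ]] [[-0.0088 -0.9899  0.1417  0.3213]
 [-0.9999  0.0068 -0.0144  0.0647]
 [ 0.0133 -0.1418 -0.9898  1.232 ]
 [ 0.      0.      0.      1.    ]]
```

View pics/side0.png

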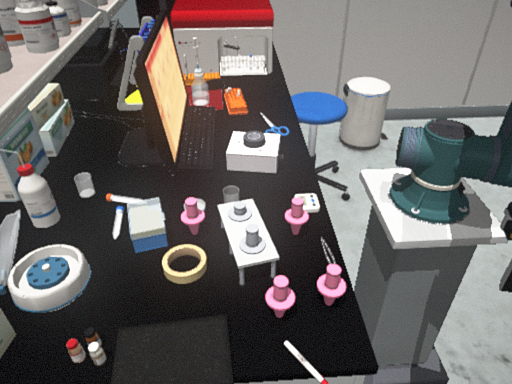

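View pics/top0.png

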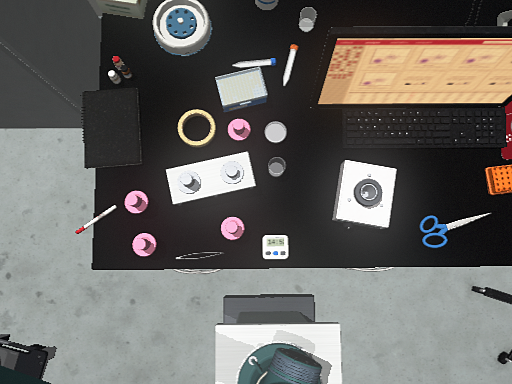

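Run:
```python
import cv2,numpy as np
a=cv2.imread("pics/side0.png");b=cv2.imread("pics/top0.png")
f=lambda im,r0,r1,c0,c1,k:cv2.resize(im[r0:r1,c0:c1],None,fx=k,fy=k,interpolation=cv2.INTER_CUBIC)
cv2.imwrite("pics/z1.png",f(a,190,290,205,290,6)); cv2.imwrite("pics/z2.png",f(b,145,210,160,260,8)); cv2.imwrite("pics/z3.png",f(b,150,235,325,405,7));cv2.imwrite("pics/z4.png",f(a,120,180,215,295,8))
```

```text
(no output)
```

View pics/z1.png

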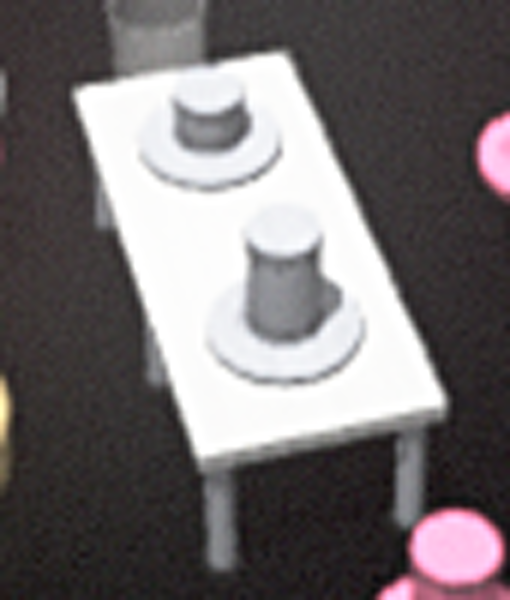

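View pics/z2.png

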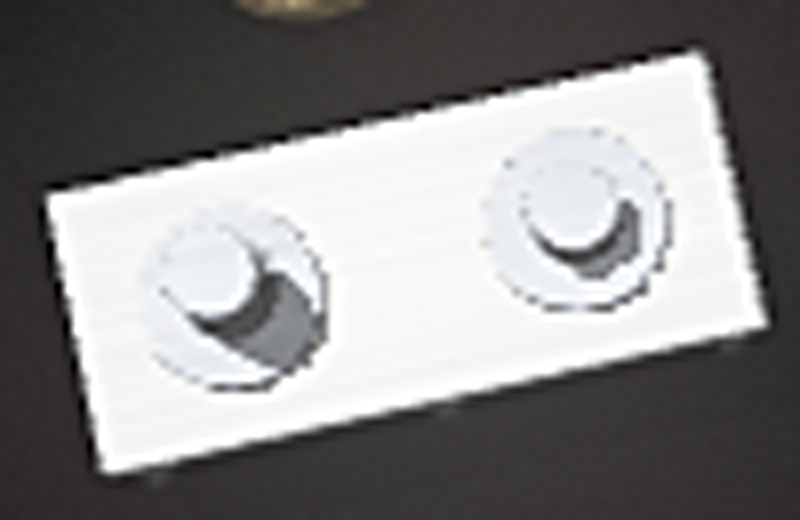

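View pics/z3.png

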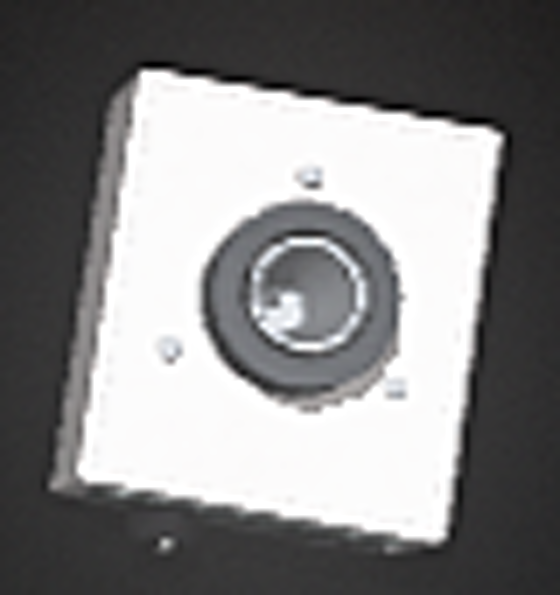

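View pics/z4.png

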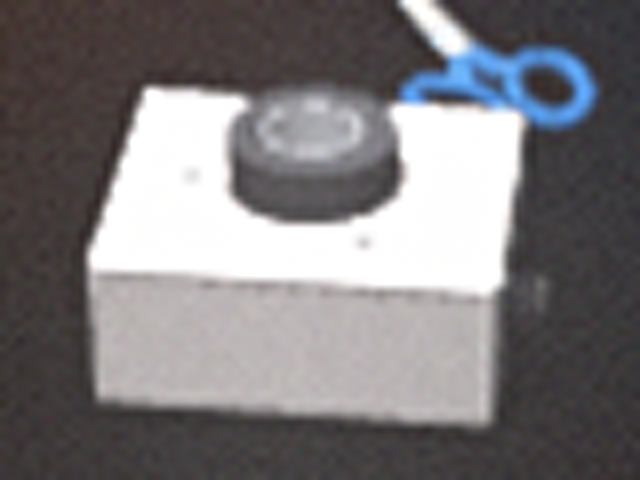

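```bash
cat > h.py <<'E'
import numpy as np,cv2
np.set_printoptions(precision=4,suppress=True)
def ray(s,u,v):
    d=np.linalg.inv(s["mtx"])@[u,v,1]; T=s["world_from_camera"]; return T[:3,3],T[:3,:3]@d
def onz(s,u,v,z):
    o,d=ray(s,u,v); return o+d*(z-o[2])/d[2]
def proj(s,P):
    T=np.linalg.inv(s["world_from_camera"]);p=s["mtx"]@(T[:3,:3]@P+T[:3,3]);return p[:2]/p[2]
E
python3 - <<'E'
from h import *
S=dict(np.load("side0.npz"));T=dict(np.load("top0.npz"))
q=lambda u,v,c,r,k:((u+.5)/k-.5+c,(v+.5)/k-.5+r)
print("flange top",onz(T,*q(234,296,160,145,8),.076),"head top",onz(T,*q(207,268,160,145,8),.122))
print("side head",onz(S,*q(284,232,205,190,6),.122))
print("side flange l/r mid, bottom",onz(S,*q(207,325,205,190,6),.076),onz(S,*q(365,325,205,190,6),.076),onz(S,*q(284,380,205,190,6),.070))
print("mouth",onz(T,*q(309,293.5,325,150,7),.095),onz(S,*q(308,128,215,120,8),.095))
# plate corners top
for p in [(47,192),(700,50),(770,325),(103,475)]: print(onz(T,*q(*p,160,145,8),.07))
print("straight flange",onz(T,*q(577,220,160,145,8),.076))
for nm,s,m in(("T",T,None),):
  im=s["image"]; w=(im.min(2)>150).astype(np.uint8)
  n,l,st,c=cv2.connectedComponentsWithStats(w)
  for i in range(1,n):
    if st[i,4]>1500 and 150<c[i][0]<420 and 140<c[i][1]<240:
      cn=max(cv2.findContours((l==i).astype(np.uint8),0,cv2.CHAIN_APPROX_NONE)[0],key=cv2.contourArea)
      r=cv2.minAreaRect(cn);print(st[i],r,onz(T,*r[0],.07),[onz(T,*p,.07)[:2] for p in cv2.boxPoints(r)])
# pink ones
hsv=cv2.cvtColor(T["image"],cv2.COLOR_RGB2HSV)
m=((hsv[...,0]>155)&(hsv[...,0]<178)&(hsv[...,1]>70)&(hsv[...,2]>120)).astype(np.uint8)
n,l,st,c=cv2.connectedComponentsWithStats(m)
for i in range(1,n):
  if st[i,4]>100: print("pink",c[i],onz(T,*c[i],.05))
# expected projections check
E
```

```text
flange top [0.5081 0.2218 0.076 ] head top [0.5092 0.2237 0.122 ]
side head [0.508  0.2251 0.122 ]
side flange l/r mid, bottom [0.5362 0.2224 0.076 ] [0.4789 0.2263 0.076 ] [0.5096 0.2461 0.07  ]
mouth [ 0.4774 -0.2214  0.095 ] [ 0.4793 -0.2224  0.095 ]
[0.5425 0.2816 0.07  ]
[0.5869 0.0766 0.07  ]
[0.4988 0.0551 0.07  ]
[0.4531 0.2625 0.07  ]
straight flange [0.5314 0.1152 0.076 ]
[ 166  152   90   52 2798] ((210.188232421875, 177.34707641601562), (35.468135833740234, 84.81980895996094), 77.47119140625) [0.5194 0.1693 0.07  ] [array([0.5408, 0.2828]), array([0.5868, 0.0749]), array([0.4981, 0.0561]), array([0.4533, 0.2621])]
[ 336  160   61   68 2529] ((366.1849670410156, 193.29766845703125), (53.524131774902344, 60.59479522705078), 8.746162414550781) [ 0.4763 -0.2212  0.07  ] [array([ 0.4121, -0.1411]), array([ 0.5635, -0.1693]), array([ 0.5418, -0.3026]), array([ 0.3908, -0.272 ])]
pink [508.5143 116.5571] [ 0.6792 -0.6086  0.05  ]
pink [239.2738 127.9246] [0.6522 0.0966 0.05  ]
pink [507.264 151.096] [ 0.5868 -0.5975  0.05  ]
pink [140.8629 202.6452] [0.4592 0.3455 0.05  ]
pink [237.876  228.6446] [0.3917 0.1009 0.05  ]
pink [145.9241 245.6709] [0.3512 0.3301 0.05  ]
```

Emit:
{"name": "servo_tool", "arguments": {
  "targets": "1 -0.07 0.145 -0.1 0 0 0; 1 -0.14 0.29 -0.16 0 0 0; 1 -0.21 0.435 -0.16 0 0 0; 1 -0.28 0.58 -0.16 0 0 0; 1 -0.35 0.725 -0.16 0 0 0; 1 -0.405 0.867 -0.16 0 0 0"
}}

```text
time: 0.6
tool_pos: [0.3264, 0.3756, 0.2058]
ee_rot: [3.142, 0.0, 1.309]
wrist_force: [-0.1, 0.3, 0.2]
width: 0.0939
```

Emit:
{"name": "servo_tool", "arguments": {
  "targets": "1 -0.07 0.145 0 0 0 0; 1 -0.14 0.29 0 0 0 0; 1 -0.21 0.435 0 0 0 0; 1 -0.28 0.58 0 0 0 0; 1 -0.35 0.725 0 0 0 0; 1 -0.405 0.867 0 0 0 0; 1 -0.405 0.867 0 0 0 0; 1 -0.405 0.867 0 0 0 0"
}}

```text
time: 1.27
tool_pos: [0.5093, 0.222, 0.2044]
ee_rot: [-3.139, 0.001, 1.305]
wrist_force: [-0.5, 0.2, 0.4]
width: 0.0941
```

Emit:
{"name": "servo_tool", "arguments": {
  "targets": "1 0.003 -0.005 0.12 0 0 0; 1 0.003 -0.005 0.24 0 0 0; 1 0.003 -0.005 0.36 0 0 0; 1 0.003 -0.005 0.42 0 0 0; 1 0.003 -0.005 0.466 0 0 0; 1 0.003 -0.005 0.466 0 0 0; 1 0.003 -0.005 0.466 0 0 0"
}}

```text
time: 1.85
tool_pos: [0.507, 0.2254, 0.0896]
ee_rot: [-3.141, -0.0, 1.31]
wrist_force: [0.3, 0.7, 1.0]
width: 0.0941
```

Run:
```python
from h import *
from bench import get_obs, vision
for n,(r0,r1,c0,c1) in(("side",(150,280,180,320)),("top",(130,230,140,280))):
    s=vision.snapshot(n);cv2.imwrite(f"pics/{n}1.png",cv2.resize(s["image"][r0:r1,c0:c1,::-1],None,fx=4,fy=4,interpolation=2))
print(get_obs()["tool_pos"],get_obs()["time"])
```

```text
[0.5085 0.2254 0.0913] 1.95
```

View pics/side1.png

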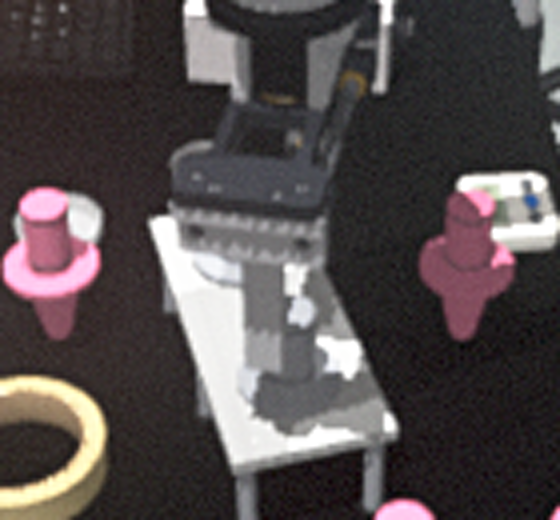

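View pics/top1.png

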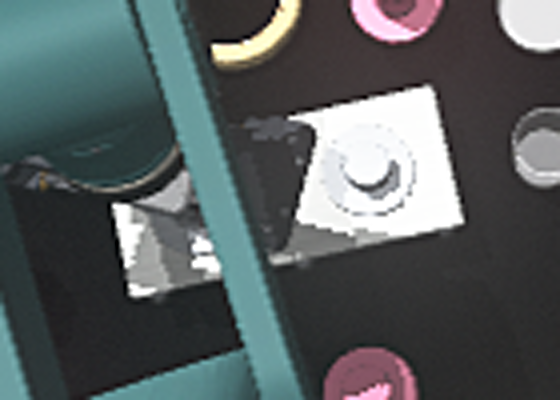

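Run:
```python
from h import *
S=dict(np.load("side0.npz"))
t=np.array([.5075,.2245,.090]);x=np.array([.259,.966,0])
for k in(.047,.053,-.047,-.053):
  for z in(0,.06): print(k,z,(proj(S,t+k*x+[0,0,z])-[180,150])*4)
for z in (.0,-.014,.032):print((proj(S,np.array([.508,.223,.09+z]))-[180,150])*4)
```

```text
0.047 0 [270.4617 418.4089]
0.047 0.06 [268.7578 332.7074]
0.053 0 [267.9866 426.7213]
0.053 0.06 [266.1637 340.8769]
-0.047 0 [305.8821 299.4508]
-0.047 0.06 [305.7402 216.2382]
-0.053 0 [307.9484 292.5114]
-0.053 0.06 [307.8895 209.4695]
[287.8414 354.5275]
[288.0414 373.2718]
[287.3701 310.3388]
```

Run:
```python
from h import *
from bench import get_obs, vision
for i in range(3):
    s=vision.snapshot("side");print(get_obs()["tool_pos"])
im=s["image"][195:275,215:285,::-1].astype(float)
im=np.clip((im/255)**.55*255,0,255).astype(np.uint8)
cv2.imwrite("pics/s2.png",cv2.resize(im,None,fx=7,fy=7,interpolation=2))
```

```text
[0.5087 0.2253 0.0915]
[0.5088 0.2252 0.0914]
[0.5086 0.225  0.0911]
```

View pics/s2.png

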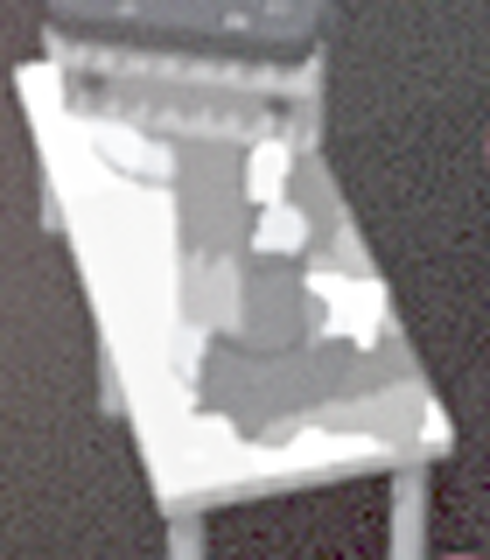

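Emit:
{"name": "servo_tool", "arguments": {
  "targets": "1 -0.008 0 0.012 0 0 0; 0.35 -0.008 0 0.012 0 0 0; 0.35 -0.008 0 0.012 0 0 0; 0.35 -0.008 0 0.012 0 0 0; 0.35 -0.008 0 0.012 0 0 0; 0.35 -0.008 0 0.012 0 0 0; 0.35 -0.008 0 0.012 0 0 0; 0.35 -0.008 0 0.012 0 0 0"
}}

```text
time: 2.77
tool_pos: [0.5072, 0.2226, 0.0863]
ee_rot: [-3.142, -0.0, 1.309]
wrist_force: [-0.5, -0.2, 0.1]
width: 0.0507
```

Emit:
{"name": "servo_tool", "arguments": {
  "targets": "0.15 0 0 0 0 0 0; 0.15 0 0 0 0 0 0; 0.15 0 0 0 0 0 0; 0.15 0 0 0 0 0 0"
}}

```text
time: 3.1
tool_pos: [0.5071, 0.2226, 0.0863]
ee_rot: [-3.142, -0.0, 1.309]
wrist_force: [-0.8, 1.1, 0.1]
width: 0.0244
```

Run:
```python
from h import *
from bench import get_obs, vision
for i in range(2):
    s=vision.snapshot("side");print(get_obs()["tool_pos"],get_obs()["width"],get_obs()["wrist_force"])
im=s["image"][195:275,215:285,::-1].astype(float)
im=np.clip((im/255)**.55*255,0,255).astype(np.uint8)
cv2.imwrite("pics/s3.png",cv2.resize(im,None,fx=7,fy=7,interpolation=2))
```

```text
[0.5072 0.2226 0.0863] 0.020133931587206097 [ 0.0115 -0.0276  0.5462]
[0.5071 0.2226 0.0863] 0.016383641111835746 [0.196  0.6856 0.4179]
```

View pics/s3.png

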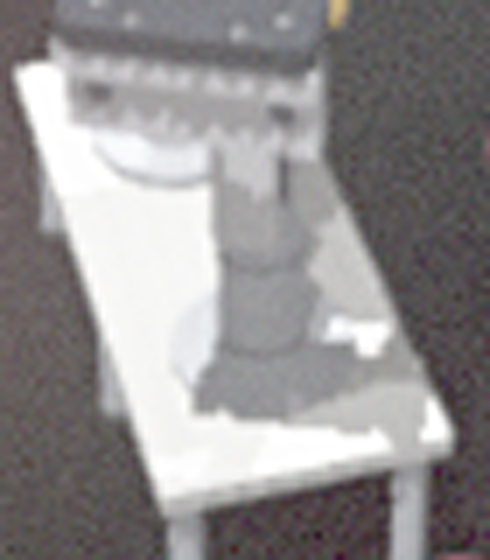

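Run:
```python
from h import *
S=dict(np.load("side0.npz"))
t=np.array([.5072,.2226,.0863]);x=np.array([.259,.966,0]);y=np.array([.966,-.259,0])
pr=lambda P:((proj(S,P)-[215,195]+.5)*7-.5).round()
for dz in(0,.035):
  print(dz,"body",pr(t+.0885*x+.0375*y+[0,0,.097+dz]),pr(t+.0885*x-.0375*y+[0,0,.097+dz]),"tip near outer",pr(t+.0205*x+.008*y+[0,0,dz]),pr(t+.0205*x-.008*y+[0,0,dz]))
from bench import vision,get_obs
im=vision.snapshot("side")["image"][:,:,::-1]; cv2.imwrite("pics/s4.png",cv2.resize(im[0:300,150:400],None,fx=2.4,fy=2,interpolation=2)); 
im=vision.snapshot("top")["image"][:,:,::-1]; cv2.imwrite("pics/t4.png",im);print(get_obs()["width"])
```

```text
0 body [ 57. 259.] [333. 296.] tip near outer [225. 359.] [276. 366.]
0.035 body [ 50. 159.] [334. 196.] tip near outer [223. 274.] [276. 281.]
0.014565568774081569
```

View pics/s4.png

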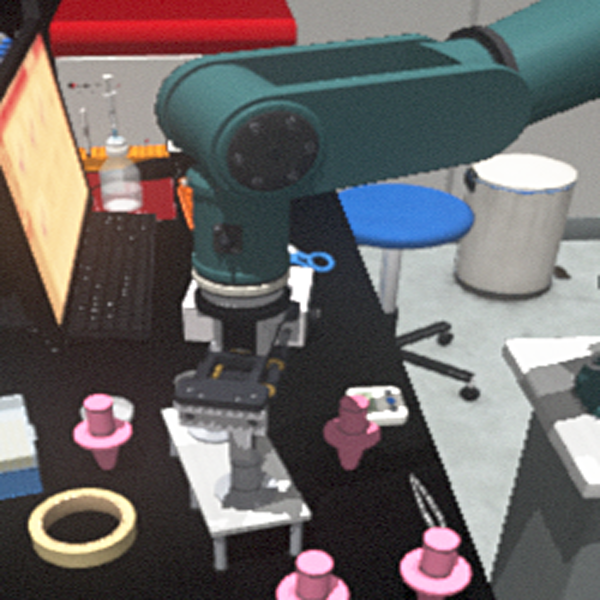

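View pics/t4.png

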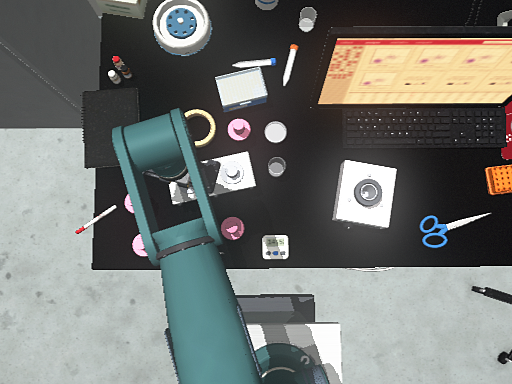

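Run:
```python
from h import *
im=cv2.imread("pics/t4.png")[140:220,140:270].astype(float)
T=dict(np.load("top0.npz"))
im=np.clip((im/255)**.5*255,0,255).astype(np.uint8)
cv2.imwrite("pics/t5.png",cv2.resize(im,None,fx=6,fy=6,interpolation=2))
t=np.array([.5072,.2226,.0863]);x=np.array([.259,.966,0]);y=np.array([.966,-.259,0])
pr=lambda P:((proj(T,P)-[140,140]+.5)*6-.5).round()
for dz in(0,.035):
  print(dz,"body",[pr(t+a*.0885*x+b*.0375*y+[0,0,.13+dz]) for a in(-1,1) for b in (-1,1)], pr(t+[0,0,.13+dz]))
```

```text
0 body [array([449., 353.]), array([503., 156.]), array([-21., 231.]), array([38., 36.])] [242. 193.]
0.035 body [array([441., 340.]), array([496., 137.]), array([-45., 214.]), array([16., 13.])] [227. 176.]
```

View pics/t5.png

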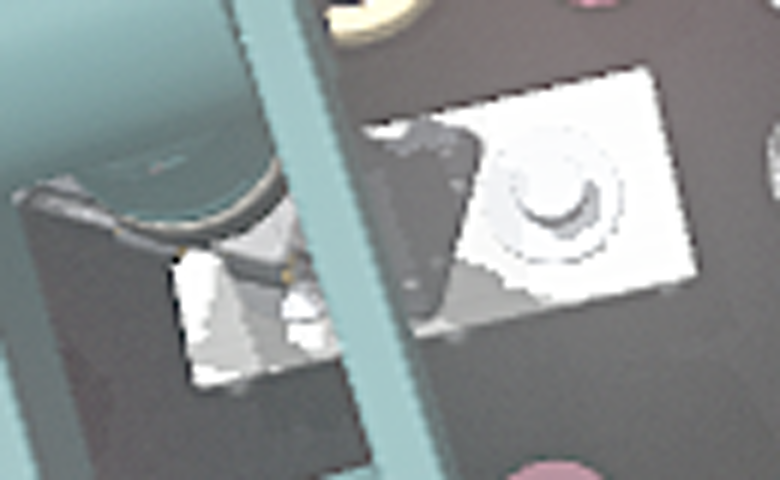

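Emit:
{"name": "servo_tool", "arguments": {
  "targets": "0.65 0 0 0 0 0 0; 0.65 0 0 0 0 0 0; 0.65 0 0 0 0 0 0; 0.65 0 0 0 0 0 0; 0.65 0 0 0 0 0 0; 0.65 0 0 0 0 0 0; 0.65 0 0 0 0 0 0; 0.65 0 0 0.03 0 0 0; 0.65 0 0 0.06 0 0 0; 0.65 0 0 0.08 0 0 0;0.65 0 0 0.08 0 0 0"
}}

```text
time: 4.22
tool_pos: [0.5057, 0.2221, 0.0639]
ee_rot: [-3.138, 0.002, 1.309]
wrist_force: [-0.2, 0.1, 0.1]
width: 0.061
```

Run:
```python
from h import *
from bench import get_obs, vision
s=vision.snapshot("side");o=get_obs();print(o["tool_pos"],o["width"],o["wrist_force"])
t=o["tool_pos"];x=np.array([.259,.966,0]);y=np.array([.966,-.259,0])
pr=lambda P:((proj(s,P)-[215,195]+.5)*7-.5).round()
w=o["width"]/2
for dz in (0,.035):print("near tip inner/outer",pr(t+w*x+[0,0,dz]),pr(t+(w+.0125)*x+[0,0,dz]),"far",pr(t-w*x+[0,0,dz]))
im=s["image"][195:275,215:285,::-1].astype(float)
im=np.clip((im/255)**.45*255,0,255).astype(np.uint8)
cv2.imwrite("pics/s6.png",cv2.resize(im,None,fx=7,fy=7,interpolation=2))
```

```text
[0.5062 0.2223 0.0647] 0.061158636519477096 [ 0.6355  0.7516 -0.1996]
near tip inner/outer [248. 435.] [239. 465.] far [287. 299.]
near tip inner/outer [247. 352.] [238. 382.] far [287. 218.]
```

View pics/s6.png

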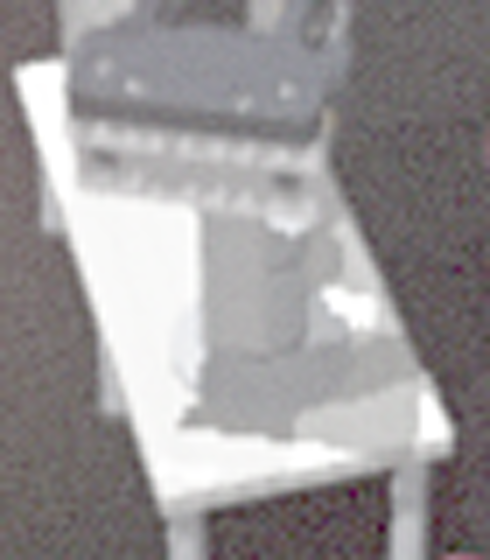

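Emit:
{"name": "servo_tool", "arguments": {
  "targets": "0.48 0 0 0 0 0 0; 0.48 0 0 0 0 0 0; 0.48 0 0 0.03 0 0 0; 0.48 0 0 0.05 0 0 0; 0.48 0 0 0.07 0 0 0; 0.48 0 0 0.07 0 0 0"
}}

```text
time: 4.77
tool_pos: [0.506, 0.2222, 0.047]
ee_rot: [-3.139, 0.002, 1.309]
wrist_force: [-0.1, -0.1, 0.3]
width: 0.045
```

Emit:
{"name": "servo_tool", "arguments": {
  "targets": "0.1 0 0 0 0 0 0; 0.1 0 0 0 0 0 0; 0.1 0 0 0 0 0 0; 0.1 0 0 0 0 0 0; 0.1 0 0 0 0 0 0; 0.1 0 0 0 0 0 0"
}}

```text
time: 5.27
tool_pos: [0.5072, 0.2221, 0.049]
ee_rot: [3.141, 0.001, 1.309]
wrist_force: [-1.7, -2.7, 0.7]
width: 0.0271
```

Run:
```python
from h import *
from bench import get_obs, vision
s=vision.snapshot("side");o=get_obs();print(o["tool_pos"],o["width"],o["wrist_force"])
im=s["image"][195:275,215:285,::-1].astype(float)
im=np.clip((im/255)**.45*255,0,255).astype(np.uint8)
cv2.imwrite("pics/s7.png",cv2.resize(im,None,fx=7,fy=7,interpolation=2))
```

```text
[0.5072 0.2221 0.0491] 0.026721080719411136 [-0.6227 -2.2208  0.8374]
```

View pics/s7.png

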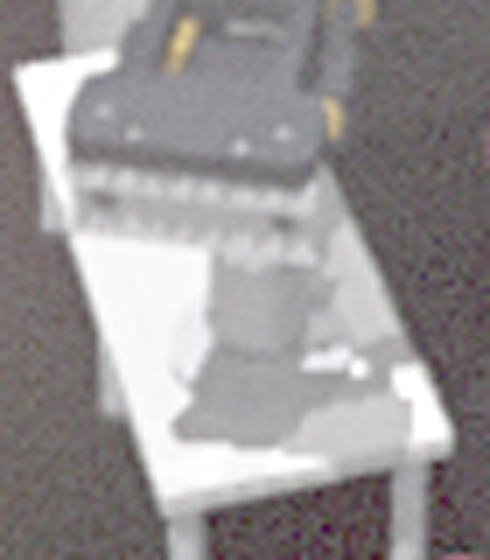

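Emit:
{"name": "servo_tool", "arguments": {
  "targets": "0.1 0 0 0 0 0 0; 0.1 0 0 0 0 0 0; 0.1 0 0 -0.04 0 0 0; 0.1 0 0 -0.1 0 0 0; 0.1 0 0 -0.18 0 0 0; 0.1 0 0 -0.26 0 0 0; 0.1 0 0 -0.36 0 0 0; 0.1 0 0 -0.47 0 0 0; 0.1 0 0 -0.56 0 0 0; 0.1 0 0 -0.6 0 0 0; 0.1 0 0 -0.6 0 0 0"
}}

```text
time: 6.23
tool_pos: [0.5086, 0.2238, 0.2023]
ee_rot: [3.137, -0.005, 1.31]
wrist_force: [-0.2, 0.4, -1.3]
width: 0.0268
```

Run:
```python
from h import *
from bench import get_obs, vision
s=vision.snapshot("side");o=get_obs();print(o)
im=s["image"][120:270,180:320,::-1].astype(float)
np.savez("side8.npz",**s)
im=np.clip((im/255)**.5*255,0,255).astype(np.uint8)
cv2.imwrite("pics/s8.png",cv2.resize(im,None,fx=4,fy=4,interpolation=2))
```

```text
{'time': 6.2833, 'joint_positions': array([ 0.3116,  0.0912,  1.2997,  0.0009,  1.748 , -0.9978]), 'qvel': array([-0.0021,  0.0237,  0.0614, -0.0051, -0.0052,  0.0019]), 'joint_torque': array([  0.0315, -36.5823, -32.5473,   0.0425,   0.1098,   0.0003]), 'tool_pos': array([0.5077, 0.2233, 0.1997]), 'ee_rot': array([ 3.1399, -0.0022,  1.3095]), 'wrist_force': array([ 0.3015, -0.754 , -1.426 ]), 'wrist_torque': array([ 0.0297, -0.0082,  0.0213]), 'width': 0.027013059564774306}
```

View pics/s8.png

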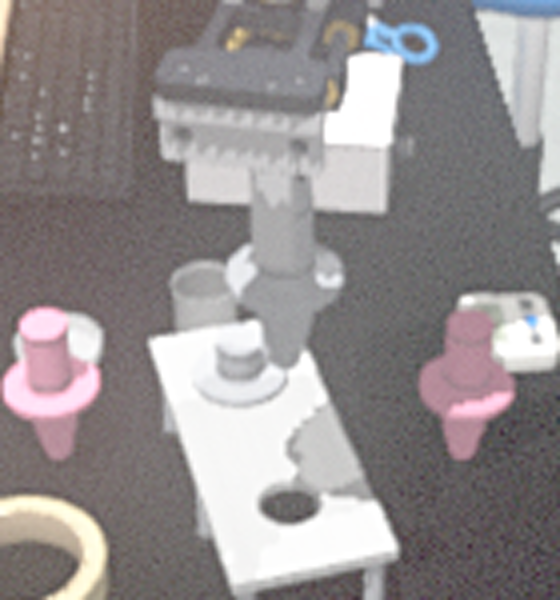

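Run:
```python
from h import *
S=dict(np.load("side8.npz"))
q=lambda u,v:((u+.5)/4-.5+180,(v+.5)/4-.5+120)
for nm,p in(("flange",(286,272)),("flangeL",(227,272)),("flangeR",(345,275)),("foot",(286,364)),("flangefront",(286,304))):
  o,d=ray(S,*q(*p)); k=(.223-o[1])/d[1]; print(nm,o+k*d)
for z in (.1,.15,.2,.21,.22,.23):print(z,(proj(S,np.array([.508,.223,z]))-[180,120]+.125)*4)
```

```text
flange [0.5086 0.223  0.2272]
flangeL [0.5375 0.223  0.2286]
flangeR [0.4794 0.223  0.2239]
foot [0.5091 0.223  0.1686]
flangefront [0.5088 0.223  0.2074]
0.1 [288.1963 461.4228]
0.15 [287.4404 390.5597]
0.2 [286.6301 314.5894]
0.21 [286.461  298.7335]
0.22 [286.2894 282.6457]
0.23 [286.1153 266.3209]
```

Emit:
{"name": "servo_tool", "arguments": {
  "targets": "0.1 -0.08 0.016 0 0 0 0; 0.1 -0.2 0.039 0 0 0 0; 0.1 -0.33 0.065 0 0 0 0; 0.1 -0.46 0.09 0 0 0 0; 0.1 -0.59 0.116 0 0 0 0; 0.1 -0.72 0.141 0 0 0 0; 0.1 -0.875 0.172 0 0 0 0"
}}

```text
time: 6.87
tool_pos: [0.4906, -0.0001, 0.1959]
ee_rot: [-3.137, -0.001, 1.311]
wrist_force: [0.9, -0.9, -2.0]
width: 0.0268
```

Emit:
{"name": "servo_tool", "arguments": {
  "targets": "0.1 -0.13 0.026 0 0 0 0; 0.1 -0.27 0.053 0 0 0 0; 0.1 -0.4 0.079 0 0 0 0; 0.1 -0.53 0.104 0 0 0 0; 0.1 -0.65 0.128 0 0 0 0; 0.1 -0.76 0.149 0 0 0 0; 0.1 -0.84 0.165 0 0 0 0; 0.1 -0.875 0.172 0 0 0 0; 0.1 -0.875 0.172 0 0 0 0; 0.1 -0.875 0.172 0 0 0 0"
}}

```text
time: 7.7
tool_pos: [0.4765, -0.2212, 0.1971]
ee_rot: [-3.139, -0.002, 1.309]
wrist_force: [-0.4, 0.1, -2.8]
width: 0.0269
```

Run:
```python
from h import *
from bench import get_obs, vision
o=get_obs();print(o["tool_pos"],o["ee_rot"],o["width"],o["wrist_force"],o["joint_positions"])
s=vision.snapshot("side");im=s["image"][70:190,200:310,::-1];np.savez("side9.npz",**s)
cv2.imwrite("pics/s9.png",cv2.resize(im,None,fx=5,fy=5,interpolation=2))
s=vision.snapshot("top");im=s["image"][130:250,310:430,::-1];np.savez("top9.npz",**s)
cv2.imwrite("pics/t9.png",cv2.resize(im,None,fx=5,fy=5,interpolation=2))
o=get_obs();print(o["tool_pos"])
```

```text
[ 0.4765 -0.2212  0.1971] [-3.1388 -0.0021  1.3088] 0.02690680502866533 [-0.3703  0.0874 -2.7726] [-0.5435  0.031   1.3683  0.0013  1.7456 -1.8521]
[ 0.477  -0.2207  0.1981]
```

View pics/s9.png

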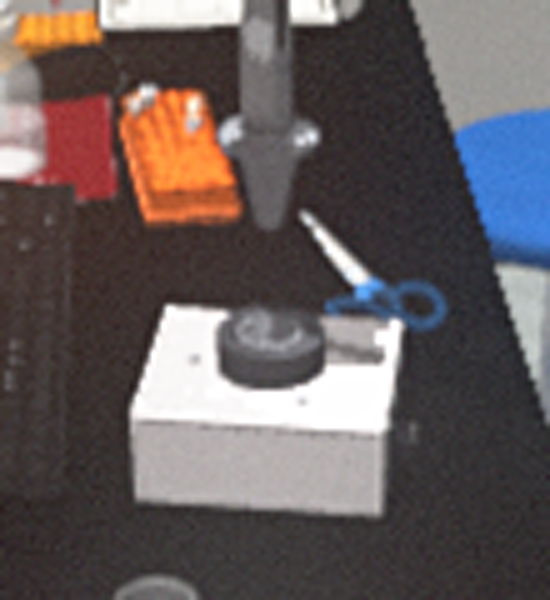

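View pics/t9.png

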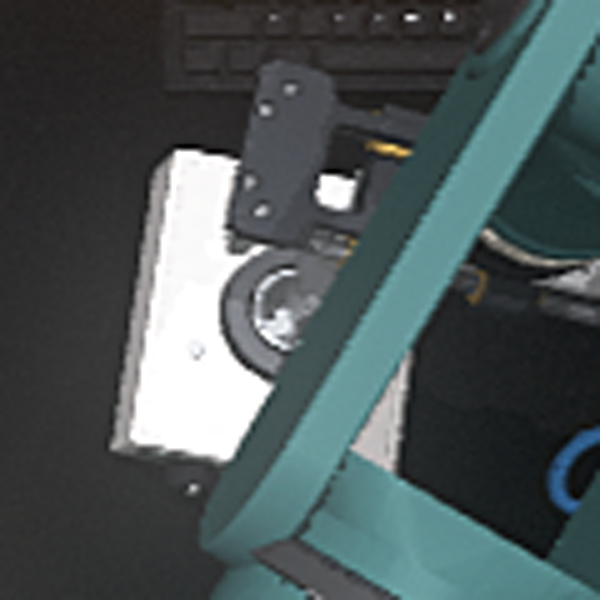

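Run:
```python
from h import *
f=lambda im,r0,r1,c0,c1,k:cv2.resize(im[r0:r1,c0:c1,::-1],None,fx=k,fy=k,interpolation=cv2.INTER_CUBIC)
S=dict(np.load("side0.npz"));T=dict(np.load("top0.npz"));S9=dict(np.load("side9.npz"))
a=f(S["image"],125,155,236,274,20)
b=f(T["image"],172,210,348,388,18)
cv2.imwrite("pics/m1.png",a);cv2.imwrite("pics/m2.png",b)
cv2.imwrite("pics/m3.png",f(S9["image"],85,150,232,276,9))
q9=lambda u,v:((u+.5)/5-.5+200,(v+.5)/5-.5+70)
for z in(.095,.165,.22):
  P=np.array([.4765,-.2212,z]);print(z,(proj(S,P)-[200,70]+.5)*5-.5,(proj(S,P)),proj(T,P))
```

```text
0.095 [272.0004 330.6506] [254.0001 135.7301] [368.6324 191.8645]
0.165 [271.423  225.9165] [253.8846 114.7833] [376.0676 187.7039]
0.22 [270.9406 138.4292] [253.7881  97.2858] [382.6128 184.0414]
```

View pics/m1.png

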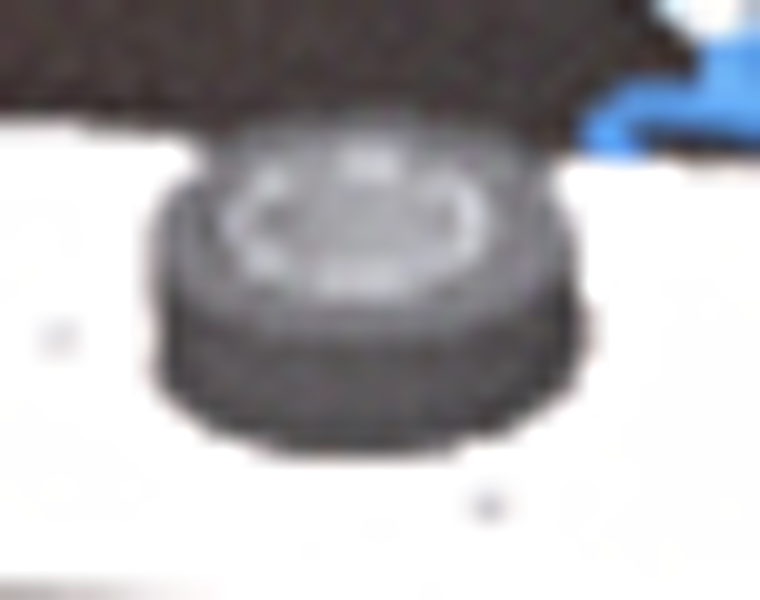

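View pics/m2.png

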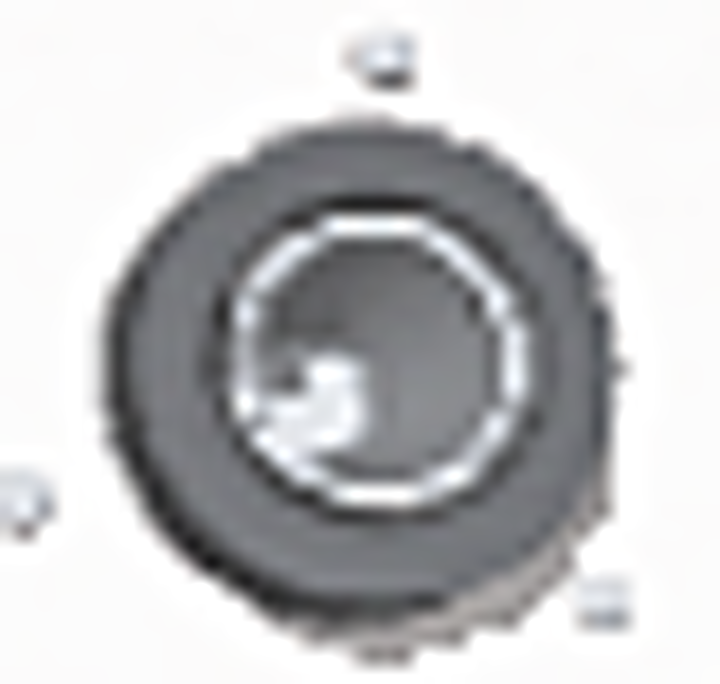

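View pics/m3.png

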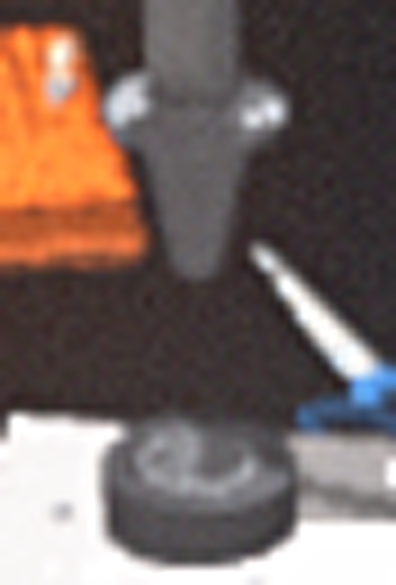

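Emit:
{"name": "servo_tool", "arguments": {
  "targets": "0.1 -0.003 0 0.08 0 0 0; 0.1 -0.003 0 0.16 0 0 0; 0.1 -0.003 0 0.24 0 0 0; 0.1 -0.003 0 0.31 0 0 0; 0.1 -0.003 0 0.36 0 0 0; 0.1 -0.003 0 0.4 0 0 0; 0.1 -0.003 0 0.42 0 0 0; 0.1 -0.003 0 0.428 0 0 0; 0.1 -0.003 0 0.428 0 0 0; 0.1 -0.003 0 0.428 0 0 0"
}}

```text
time: 8.63
tool_pos: [0.4774, -0.2233, 0.0928]
ee_rot: [3.14, 0.0, 1.309]
wrist_force: [0.0, 1.4, -2.1]
width: 0.027
```

```bash
cat > look.py <<'E'
import sys
from h import *
from bench import get_obs, vision
o=get_obs();print(o["tool_pos"],o["ee_rot"],o["width"],o["wrist_force"])
s=vision.snapshot("side");np.savez(f"side{sys.argv[1]}.npz",**s);im=s["image"][90:170,215:295,::-1]
im=np.clip((im/255.)**.6*255,0,255).astype(np.uint8)
cv2.imwrite(f"pics/s{sys.argv[1]}.png",cv2.resize(im,None,fx=7,fy=7,interpolation=2))
o=get_obs();print(o["tool_pos"],o["wrist_force"])
E
python3 look.py 10
```

```text
[ 0.4774 -0.2233  0.0928] [3.1398 0.0004 1.3091] 0.027024752320164862 [ 0.0384  1.3678 -2.1398]
[ 0.4775 -0.2234  0.093 ] [ 0.5188  0.5    -1.9897]
```

View pics/s10.png

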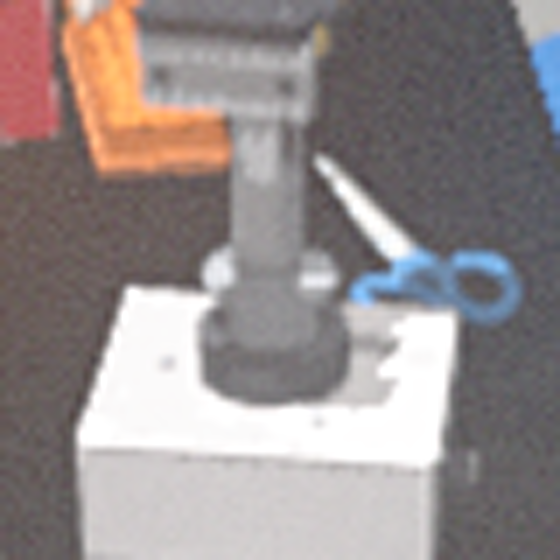

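Emit:
{"name": "servo_tool", "arguments": {
  "targets": "0.1 0.006 0 0.004 0 0 0; 0.1 0.006 0 0.008 0 0 0; 0.1 0.006 0 0.012 0 0 0; 0.1 0.006 0 0.016 0 0 0; 0.1 0.006 0 0.016 0 0 0; 0.1 0.006 0 0.016 0 0 0"
}}

```text
time: 9.18
tool_pos: [0.4771, -0.2217, 0.0877]
ee_rot: [-3.141, 0.0, 1.309]
wrist_force: [0.2, -0.5, -2.3]
width: 0.0268
```

Emit:
{"name": "servo_tool", "arguments": {
  "targets": "0.1 0 0 0.004 0 0 0; 0.1 0 0 0.008 0 0 0; 0.1 0 0 0.012 0 0 0; 0.1 0 0 0.012 0 0 0"
}}

```text
time: 9.52
tool_pos: [0.4771, -0.2222, 0.0849]
ee_rot: [3.141, 0.001, 1.309]
wrist_force: [-0.8, -2.7, -0.0]
width: 0.0264
```

```bash
python3 look.py 11
```

```text
[ 0.4771 -0.2222  0.0849] [3.1414 0.0012 1.3088] 0.02637931656899401 [-0.8335 -2.6761 -0.034 ]
[ 0.4771 -0.2221  0.0848] [-0.2837 -1.7845 -1.1805]
```

View pics/s11.png

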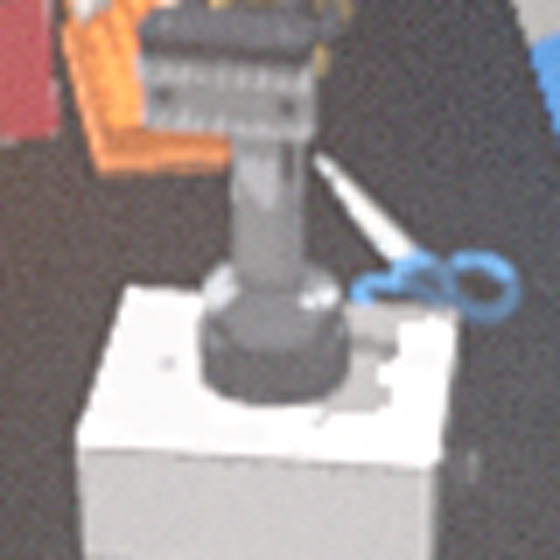

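Emit:
{"name": "servo_tool", "arguments": {
  "targets": "0.6 0 0 0 0 0 0; 0.6 0 0 0 0 0 0; 0.6 0 0 0 0 0 0; 0.6 0 0 0 0 0 0; 0.6 0 0 0 0 0 0; 0.6 0 0 0 0 0 0; 0.6 0 0 0 0 0 0"
}}

```text
time: 10.15
tool_pos: [0.4773, -0.2214, 0.0848]
ee_rot: [3.141, -0.0, 1.309]
wrist_force: [-0.3, -0.4, -0.3]
width: 0.0562
```

Emit:
{"name": "servo_tool", "arguments": {
  "targets": "0.6 0 0 -0.05 0 0 0; 0.6 0 0 -0.12 0 0 0; 0.6 0 0 -0.2 0 0 0; 0.6 0 0 -0.28 0 0 0; 0.3 0 0 -0.32 0 0 0; 0 0 0 -0.32 0 0 0; 0 0 0 -0.32 0 0 0"
}}

```text
time: 10.73
tool_pos: [0.4775, -0.2217, 0.1654]
ee_rot: [3.14, 0.0, 1.309]
wrist_force: [-0.7, 0.6, -0.7]
width: 0.0401
```

```bash
python3 look.py 12
```

```text
[ 0.4775 -0.2217  0.1654] [3.1402 0.0003 1.309 ] 0.040072308727971885 [-0.692   0.5896 -0.7242]
[ 0.4769 -0.2213  0.1641] [ 0.9137  0.2027 -0.8108]
```

View pics/s12.png

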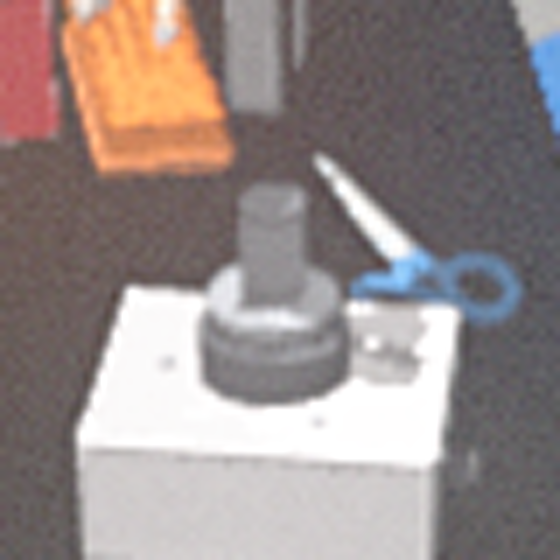

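Emit:
{"name": "servo_tool", "arguments": {
  "targets": "0 0 0 0 0 0 0; 0 0 0 0 0 0 0; 0 0 0 0.04 0 0 0; 0 0 0 0.08 0 0 0; 0 0 0 0.12 0 0 0; 0 0 0 0.15 0 0 0; 0 0 0 0.16 0 0 0; 0 0 0 0.16 0 0 0"
}}

```text
time: 11.45
tool_pos: [0.4763, -0.221, 0.123]
ee_rot: [-3.139, -0.001, 1.309]
wrist_force: [-0.6, -0.1, 0.7]
width: 0.0001
```

```bash
python3 look.py 13
python3 - <<'E'
from h import *
S=dict(np.load("side12.npz"))
for z in(.095,.103,.147,.155):print(z,(proj(S,np.array([.4777,-.2214,z]))-[215,90]+.5)*7-.5)
from bench import get_obs;print(get_obs()["width"])
E
```

```text
[ 0.4763 -0.221   0.123 ] [-3.1387 -0.0009  1.309 ] 5.042839214771565e-05 [-0.604  -0.1485  0.6554]
[ 0.4769 -0.2214  0.124 ] [0.2309 0.349  0.456 ]
0.095 [273.2163 322.9767]
0.103 [273.1161 306.7155]
0.147 [272.5506 215.0135]
0.155 [272.4451 197.9164]
0.000832096058753454
```

View pics/s13.png

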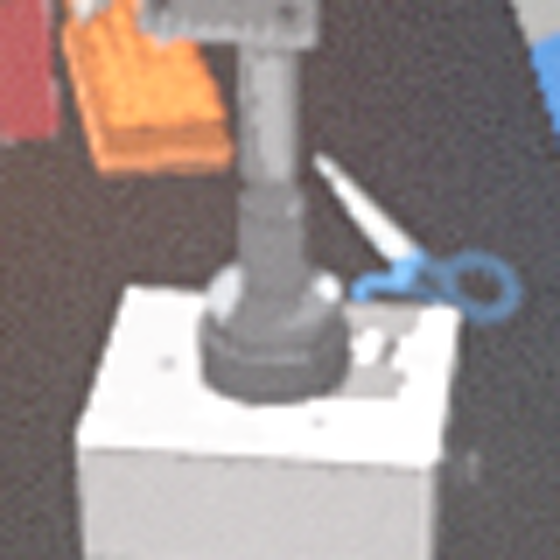

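Emit:
{"name": "servo_tool", "arguments": {
  "targets": "0 0 0 0.004 0 0 0; 0 0 0 0.008 0 0 0; 0 0 0 0.012 0 0 0; 0 0 0 0.016 0 0 0; 0 0 0 0.02 0 0 0"
}}

```text
time: 11.92
tool_pos: [0.4773, -0.2216, 0.12]
ee_rot: [3.141, 0.0, 1.309]
wrist_force: [-0.5, 0.3, -0.1]
width: 0.0004
```

Emit:
{"name": "servo_tool", "arguments": {
  "targets": "0 0 0 0.004 0 0 0; 0 0 0 0.008 0 0 0; 0 0 0 0.012 0 0 0"
}}

```text
time: 12.17
tool_pos: [0.4772, -0.2215, 0.1167]
ee_rot: [-3.142, -0.0, 1.309]
wrist_force: [-0.6, -0.8, 0.1]
width: 0.0006
```

Emit:
{"name": "servo_tool", "arguments": {
  "targets": "0 0 0 0.004 0 0 0; 0 0 0 0.008 0 0 0; 0 0 0 0.012 0 0 0"
}}

```text
time: 12.42
tool_pos: [0.4779, -0.2218, 0.1153]
ee_rot: [3.139, 0.0, 1.309]
wrist_force: [-0.9, 0.7, 8.6]
width: 0.0007
```

Emit:
{"name": "servo_tool", "arguments": {
  "targets": "0 0 0 0.004 0 0 0; 0 0 0 0.008 0 0 0; 0 0 0 0.012 0 0 0"
}}

```text
time: 12.67
tool_pos: [0.4783, -0.222, 0.1139]
ee_rot: [3.137, 0.001, 1.309]
wrist_force: [-1.9, 1.0, 10.4]
width: 0.0007
```

Emit:
{"name": "servo_tool", "arguments": {
  "targets": "0 0 0 0.004 0 0 0; 0 0 0 0.008 0 0 0; 0 0 0 0.012 0 0 0"
}}

```text
time: 12.92
tool_pos: [0.4783, -0.222, 0.111]
ee_rot: [3.137, 0.001, 1.309]
wrist_force: [-1.9, 2.3, 9.6]
width: 0.0007
```

Emit:
{"name": "servo_tool", "arguments": {
  "targets": "0 0 0 0.004 0 0 0; 0 0 0 0.008 0 0 0"
}}

```text
time: 13.08
tool_pos: [0.4783, -0.222, 0.109]
ee_rot: [3.137, 0.001, 1.309]
wrist_force: [-1.7, 1.2, 10.2]
width: 0.0004
```

Emit:
{"name": "servo_tool", "arguments": {
  "targets": "0 0 0 0.003 0 0 0; 0 0 0 0.003 0 0 0"
}}

```text
time: 13.25
tool_pos: [0.4782, -0.2219, 0.108]
ee_rot: [3.138, 0.001, 1.309]
wrist_force: [-0.9, 1.7, 10.4]
width: 0.0004
```

Emit:
{"name": "servo_tool", "arguments": {
  "targets": "0 0 0 0.003 0 0 0; 0 0 0 0.003 0 0 0"
}}

```text
time: 13.42
tool_pos: [0.4783, -0.2221, 0.1078]
ee_rot: [3.137, 0.001, 1.309]
wrist_force: [-1.2, 1.8, 10.3]
width: 0.0009
```

Emit:
{"name": "servo_tool", "arguments": {
  "targets": "0 0 0 0.003 0 0 0; 0 0 0 0.003 0 0 0"
}}

```text
time: 13.58
tool_pos: [0.4784, -0.2222, 0.1077]
ee_rot: [3.137, 0.001, 1.309]
wrist_force: [-2.9, 0.9, 13.7]
width: 0.0006
```

Emit:
{"name": "servo_tool", "arguments": {
  "targets": "0 0 0 0.003 0 0 0; 0 0 0 0.003 0 0 0"
}}

```text
time: 13.75
tool_pos: [0.4784, -0.2223, 0.1077]
ee_rot: [3.136, 0.002, 1.309]
wrist_force: [-3.9, 2.3, 15.8]
width: 0.0007
```

Emit:
{"name": "servo_tool", "arguments": {
  "targets": "0 0 0 0.004 0 0 0; 0 0 0 0.006 0 0 0; 0 0 0 0.006 0 0 0"
}}

```text
time: 14.0
tool_pos: [0.4785, -0.2225, 0.1076]
ee_rot: [3.135, 0.002, 1.309]
wrist_force: [-5.8, 3.1, 20.5]
width: 0.0007
```

Emit:
{"name": "servo_tool", "arguments": {
  "targets": "0 0 0 -0.03 0 0 0; 0 0 0 -0.1 0 0 0; 0 0 0 -0.2 0 0 0; 0 0 0 -0.35 0 0 0; 0 0 0 -0.5 0 0 0; 0 0 0 -0.5 0 0 0"
}}

```text
time: 14.5
tool_pos: [0.4802, -0.2233, 0.235]
ee_rot: [3.128, 0.004, 1.309]
wrist_force: [0.9, 0.1, 1.4]
width: 0.0005
```

```bash
python3 look.py 14
python3 - <<'E'
from bench import vision
import cv2
s=vision.snapshot("top");cv2.imwrite("pics/t14.png",s["image"][:,:,::-1])
s=vision.snapshot("side");cv2.imwrite("pics/full14.png",s["image"][:,:,::-1])
E
```

```text
[ 0.4802 -0.2233  0.235 ] [3.1275 0.004  1.309 ] 0.000544469525350353 [0.893  0.1035 1.3546]
[ 0.4793 -0.2228  0.2315] [-0.1893  0.0741  0.5649]
```

View pics/s14.png

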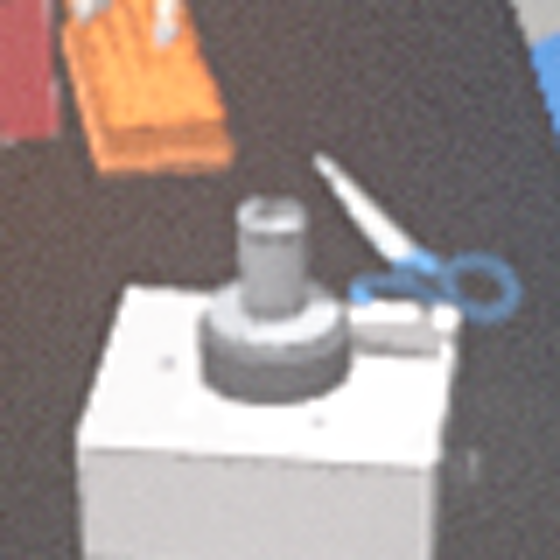

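View pics/full14.png

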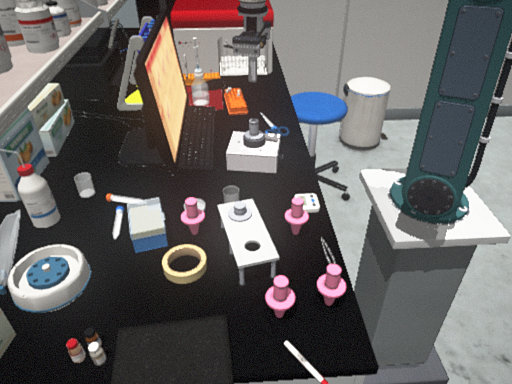

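Run:
```python
from bench import robot,get_obs
print(get_obs()["time"]);print(robot.close_job())
```

```text
14.65
the job is handed in; nothing more can be done
None
```

I took the tapered arbor out of its stand and lowered it into the mixer's socket. I let it go about 3 mm above the socket floor, still loose and standing proud. I then tapped it home from above with the shut fingers, and handed the job in at 14.65 s with the gripper well clear.

**Last checks:**
- **Tap-down:** the arbor went down 7.8 mm (8 mm expected) at about 10–12 N, then stopped dead. The force rose to 20.5 N with no further travel.
- **Final picture:** the arbor stands upright with its flange on the nose and no gap visible. Its head is about 7 mm lower than when loose, against 8 mm expected, by eye on the picture. The straight arbor is still in its stand and nothing was knocked over.

**What disagreed:**
- **Height reading:** the reported TCP height read about 40 mm lower than the fingers looked in the side camera. I never found the cause. My first grasp therefore shut above the arbor's head without touching anything. I corrected this from the pictures and from contact forces.
- **Grip width:** the fingers read about 27 mm on the 28 mm head.

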